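# Couple the beam port, free the safety catch and hold the shutter open

## Task

Find the coupler whose foot fits the bore of the grey port block and seat it there upright and fully home, then let go of it. Then flip the red safety catch up and right over to its far side, and pull the yellow T-handled shutter lever towards the robot's side as far as it goes. The lever springs back, so finish while still holding it open in the fingers; leave the bottles and the slide box where they are.

Things in the scene. Friction and masses are not known exactly. Their poses are not given: they have to be found in the camera images.
- station: Shutter station fixed to the table: dark steel base plate 140 (x) by 320 (y) by 12 mm, with the grey port block at its right end (-y) and the white lever housing, lever and red catch at its left (+y). Origin: centre of the plate's underside; z up, x away from the robot, y left. Stands at varying places, yaw within 0.35 rad.
- port (a point): Centre of the mouth of the round vertical bore in the grey port block (70 x 70 mm, top 47 mm above the table), at station x 0, y -115 mm. Bore 28 mm in diameter, 2 mm chamfer, 35 mm deep. The coupler with the 26 mm foot goes in until its head rests on the block's top, its origin then 25 mm below this point.
- coupler_slim: Loose beam coupler, 80-170 g, upright: bare aluminium foot 26 mm in diameter, 25 mm long, under a black round head 40 mm in diameter, 35 mm tall, with a glass window on top; 60 mm tall in all. Origin: centre of the foot's underside, z up. Grip the head from above, pads about 48 mm above the underside, so the fingertips stay above the head's lower edge. Fits the bore.
- coupler_thick: Loose beam coupler, 80-170 g, upright: bare aluminium foot 34 mm in diameter, 25 mm long, under a black round head 40 mm in diameter, 35 mm tall, with a glass window on top; 60 mm tall in all. Origin: centre of the foot's underside, z up. Grip the head from above, pads about 48 mm above the underside, so the fingertips stay above the head's lower edge. Does not fit; may be moved.
- catch (a joint): Red safety catch (rad): 0 lying level across the lever's path (closed), about 1.57 upright, 2.3 flipped over (stop). Turns about a level axis along station x. Its weight (70 g) makes it drop back if let go before upright; past upright it falls over to its stop and stays. While across, it blocks the lever after about 0.15 rad.
- catch_tab (a point): Centre of the red tab at the catch's free end: 12 mm thick (station x), 30 mm long (y when closed), 22 mm high. Closed, it is 130 mm to station -y of the hinge, 85 mm above the table. Pinch it from above across its thickness or lift it from below, and carry it over on an arc in the station's y-z plane about the hinge; it turns between the fingertips.
- catch_hinge (a point): The catch's hinge axis (runs along station x), at station x -1, y +115 mm, 85 mm above the table.
- lever (a joint): Shutter lever (rad): 0 at rest, leaning 0.4 rad to station +x; 0.8 fully pulled, leaning 0.4 rad to station -x (stop). Turns about a level axis along station y. A spring returns it: about 3 N at the handle at first, 8 N fully pulled. The shutter is open above about 0.65.
- lever_grip (a point): Centre of the lever's yellow T-handle: level round bar along station y, 50 mm long, 24 mm in diameter, 130 mm from the lever hinge on an 11 mm steel rod; 165 mm above the table at both ends of its travel, 175 mm midway. Grip from above over its ends (closing along y, 50 mm) or across (24 mm), or hook it from behind; it turns about y between the fingers.
- lever_hinge (a point): The lever's hinge axis (runs along station y), at station x 0, y +80 mm, 45 mm above the table.
- bottle1: Amber dropper bottle with a red bulb, loose, 28 mm in diameter, 87 mm tall, standing in the clear tray (80 x 130 x 22 mm). Origin: centre of its underside. Leave alone.
- bottle2: A second such bottle in the same tray. Leave alone.
- slide_box: Blue slide box with a white lid, loose, 81 x 36 x 30 mm. Origin: centre of its underside. Leave alone.

How it is judged:
By the outcome, as a careful person would: the job done as asked, in the order asked, and still so for the second after the job is handed in, while the arm keeps its last pose, push and grip.
It also fails if it takes over 72 s, if anything falls off the work surface, if the arm or the gripper's body presses on something with over 40 N, if the wrist force passes 120 N, or if a joint passes its speed limit or range.

## Robot

A 6-joint arm with a two-finger parallel gripper is mounted at the origin on the work surface. World frame = base frame: x ahead of the robot, y to its left, z up, the work surface at z = 0. Lengths are in mm, angles in rad, forces in N, time in s.
With the tool pointing down it reaches from about 275 to 825 mm from the base axis. Payload 5.2 kg.
Tool frame: the origin (TCP) lies at the very end of the fingers, on their centre line; the grasp point (between the pads) lies 19 mm behind it; z points along the fingers, y is the line along which they close (so a half turn about z gives the same grasp; the last joint's range is limited). The gripper opens to 93 mm and grips with 3 to 60 N. Pads are 15 mm wide; open, the fingers measure 128 mm over their backs; the gripper's body (75 mm by 188 mm) begins 65 mm behind the grasp point.
Start: joints at [1.037, 0.259, 1.535, -0, 1.348, -0.203], TCP at [178.618, 520.193, 179.553] pointing down, gripper open.
Joint ranges: [-3.14, 3.14], [-0.91, 2.08], [0.19, 2.58], [-1.22, 4.36], [0.22, 2.71], [-3.12, 3.12]. Speed limits (rad/s): [2.57, 2.57, 3.14, 3.14, 3.14, 3.14].

## Interface

Orientations are given as [roll, pitch, yaw] about the fixed x, y, z axes, in that order (R = Rz(yaw) Ry(pitch) Rx(roll)).
In Python, from bench import robot gives the robot as it stands. The module is installed in compiled form; this text tells all that it offers. Calls block until the motion is done:
- robot.move_ptp(position, orientation): joint-space move of the TCP to a pose.
- robot.move_linear(position, ori=None, speed=150, f_stop=None): straight line of the TCP; ori=None keeps the orientation; speed is the mean speed in mm/s. With f_stop (N) it stops when the force on the tool has changed by that much, and returns True; else False.
- robot.move_j(angles): joint-space move.
- robot.move_gripper(opening): opening from 0.0 (shut) to 1.0 (fully open); the grip force is fixed at half the most; returns when the fingers have stopped.
- robot.sleep(seconds).
- robot.inverse_kinematics(position, orientation): joint angles nearest the present ones, or None.
- robot.get_image(name): name is "scene" or "side" or "wrist"; returns a dict with "img" (400x640x3 uint8, blue, green, red), "fovy" (degrees; the focal length in pixels is half the picture's height over the tangent of half this angle, whatever the lens; pixels are square), "cx", "cy" (the principal point, pixels), "eye" and "orientation" of the camera in the world. Camera axes: x right, y down, z forward; pixel columns grow to the right and rows downward; lengths in mm; the calibration is good to about 2 mm. A picture is of the moment at which its call begins. There is no depth.
A pose or a line that the arm cannot do raises robot.MotionError and nothing moves.
- robot.hand_in(): hands the job in; it is judged then, once.
Readings, each from a call of its own:
- robot.current_t(): time.
- robot.current_qpos(): joint angles.
- robot.current_joint_vel(): joint speeds.
- robot.current_joint_efforts(): joint torques, N m.
- robot.current_tcp_pos(): TCP position.
- robot.current_eef_rot(): TCP orientation.
- robot.current_contact_force(): force on the tool from outside, world axes, zero at the start.
- robot.current_ft_torque(): the same for the moment, N m.
- robot.current_gripper_width(): opening from 0.0 (shut) to 1.0 (fully open).
- robot.current_finger_force(): force on a finger pad.
Only numpy, scipy, OpenCV 4.12 (cv2) and the standard library are available. Lean on these libraries where they do the work, as an engineer would, in place of code of your own. Each camera call takes 0.05 s, during which the arm holds its last target. There are 200 camera calls.

## Working session

There is one attempt and no reset: what is moved stays moved. The work goes in short steps, each a Python script; the robot and the scene stay as the last script left them, time stands still between calls to the robot, and variables do not carry over. Pictures are saved under pics/ and viewed, at most 10 in all, crops included, and the job is handed in when it is done.

```bash
mkdir -p pics; python3 - <<'E'
from bench import robot
import cv2
for n in("scene","side","wrist"):
    d=robot.get_image(n); cv2.imwrite(f"pics/{n}0.png",d["img"])
    print(n,{k:v for k,v in d.items() if k!="img"})
print(robot.current_t(),robot.current_eef_rot(),robot.current_gripper_width())
E
```

```text
scene {'fovy': 54.93572892772116, 'cx': 322.657948131488, 'cy': 203.19901256412732, 'eye': array([1129.93872836,  666.67564787,  732.67684588]), 'orientation': array([-2.21956589, -0.01130362,  2.39955468])}
side {'fovy': 46.835200700766286, 'cx': 319.78273550509124, 'cy': 198.9940504488115, 'eye': array([-190.13584985, -930.98022224,  854.51745471]), 'orientation': array([-2.12018756,  0.00731863, -0.64499113])}
wrist {'fovy': 71.59238042765328, 'cx': 326.1622829481996, 'cy': 200.36869864231534, 'eye': array([ 98.41411831, 547.10359387, 384.14146851]), 'orientation': array([2.83560486e+00, 1.61299357e-03, 1.23898862e+00])}
0.15 [-3.14022997e+00 -2.70788402e-04  2.81075798e+00] 1.0020874592241709
```

View pics/scene0.png

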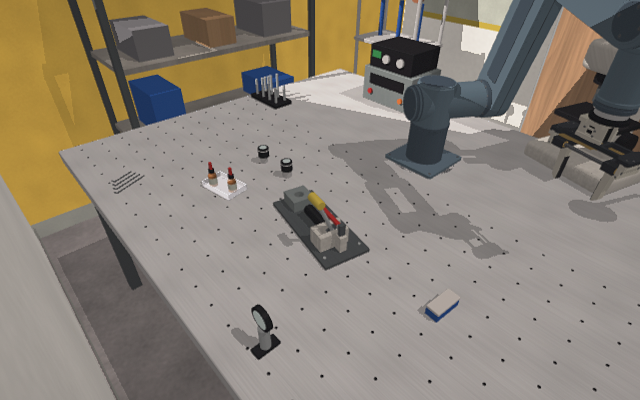

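View pics/side0.png

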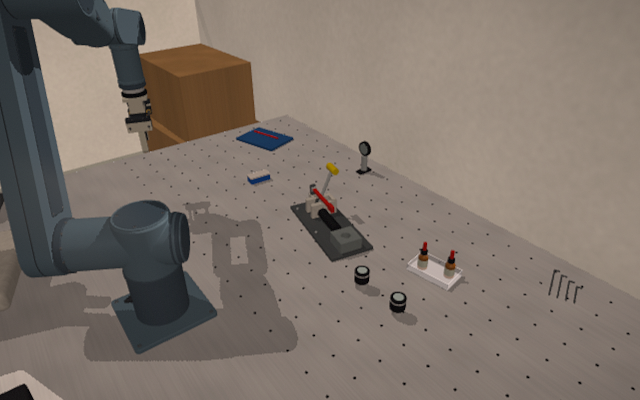

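Scene view: couplers at about (263,151) and (286,165), station centre near (320,228), bottles at (212,175)/(231,180), box at (442,305). Side view: couplers at (362,275) and (398,301), port mouth at about (347,237), T-handle at (332,169). Next I get rough positions and a wrist look from above.

```bash
cat > h.py <<'E'
from bench import robot
import cv2, numpy as np
from scipy.spatial.transform import Rotation as Ro
def K(d):
    f=200/np.tan(np.radians(d["fovy"])/2); return np.array([[f,0,d["cx"]],[0,f,d["cy"]],[0,0,1]])
def R(d): return Ro.from_euler("xyz",d["orientation"]).as_matrix()
def cast(d,uv,z):
    r=R(d)@np.linalg.inv(K(d))@np.array([uv[0],uv[1],1.]); e=np.asarray(d["eye"])
    return e+r*(z-e[2])/r[2]
def proj(d,p):
    q=K(d)@R(d).T@(np.asarray(p,float)-d["eye"]); return q[:2]/q[2]
def tri(obs):
    A=np.zeros((3,3));b=np.zeros(3)
    for d,uv in obs:
        r=R(d)@np.linalg.inv(K(d))@np.array([uv[0],uv[1],1.]); r/=np.linalg.norm(r)
        M=np.eye(3)-np.outer(r,r); A+=M; b+=M@d["eye"]
    return np.linalg.solve(A,b)
E
python3 - <<'E'
from h import *
s=robot.get_image("scene");v=robot.get_image("side")
for n,a,b,z in[("c1",(263,148),(398,296),60),("c2",(286,160),(362,269),60),("port",(297,193),(347,237),47),("T",(317,199),(332,169),165),("bot1",(212,165),(425,246),80),("bot2",(231,170),(452,254),80),("box",(443,300),(259,176),30)]:
    print(n,cast(s,a,z).round(),cast(v,b,z).round(),tri([(s,a),(v,b)]).round())
E
```

```text
c1 [ 464. -363.   60.] [ 464. -371.   60.] [ 463. -368.   58.]
c2 [ 454. -243.   60.] [ 461. -241.   60.] [ 457. -242.   62.]
port [537. -85.  47.] [533. -94.  47.] [535. -90.  43.]
T [618.  97. 165.] [624.  95. 165.] [621.  96. 166.]
bot1 [ 671. -349.   80.] [ 646. -291.   80.] [ 665. -306.   89.]
bot2 [ 642. -283.   80.] [ 677. -359.   80.] [ 650. -338.   69.]
box [540. 441.  30.] [534. 419.  30.] [538. 436.  23.]
```

```bash
python3 - <<'E'
import cv2,numpy as np
a=cv2.imread("pics/side0.png")[255:320,340:420]; b=cv2.imread("pics/scene0.png")[135:180,250:305]
a=cv2.resize(a,(480,390),interpolation=cv2.INTER_CUBIC); b=cv2.resize(b,None,fx=5.8,fy=8.6,interpolation=cv2.INTER_CUBIC)[:390]
b=cv2.copyMakeBorder(b,0,390-b.shape[0],0,0,0) if b.shape[0]<390 else b
cv2.imwrite("pics/cr.png",np.hstack([a,b]))
E
```

```text
(no output)
```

View pics/cr.png

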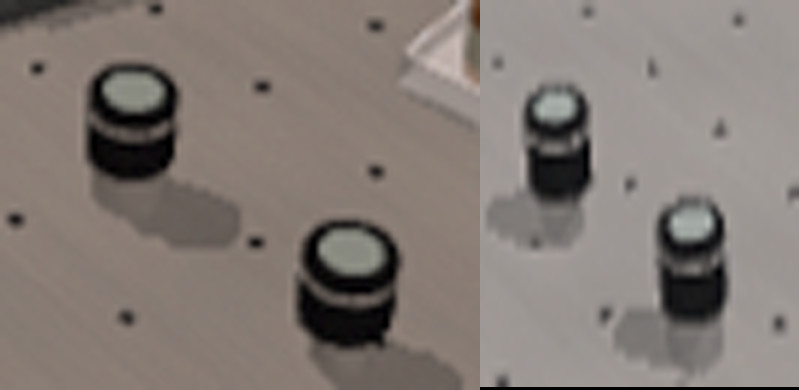

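```bash
python3 - <<'E'
from h import *
t=np.radians(45); d=np.array([0,-np.sin(t),-np.cos(t)]); x=np.array([0,np.cos(t),-np.sin(t)])
best=None
for sg in(1,):
    M=np.column_stack([x,np.cross(d,x),d]); o=Ro.from_matrix(M).as_euler("xyz")
    for px,py,pz in[(460,-180,130),(460,-180,160),(460,-180,200)]:
        q=robot.inverse_kinematics([px,py,pz],o); print(px,pz,q)
        if q is not None: best=best or ([px,py,pz],o)
p,o=best
robot.move_linear([178,520,300]); robot.move_ptp([350,100,330],[np.pi,0,-2]) if False else None
robot.move_ptp([p[0],p[1],p[2]+150],o); robot.move_linear(p)
dd=robot.get_image("wrist"); cv2.imwrite("pics/w1.png",dd["img"]); print(robot.current_t(),dd["eye"],robot.current_qpos())
E
```

```text
460 130 [-0.00814924  0.31243386  1.93346931 -0.91112845  1.10802863  0.51076702]
460 160 [-0.00814924  0.2678471   1.90239339 -0.88333385  1.15524354  0.44543283]
460 200 [-0.00814924  0.2149877   1.85501105 -0.85248055  1.22008159  0.36298318]
4.9417 [460.26590203  24.48588927 216.09657945] [-0.00806452  0.31130451  1.93240515 -0.91113501  1.1083434   0.51050275]
```

View pics/w1.png

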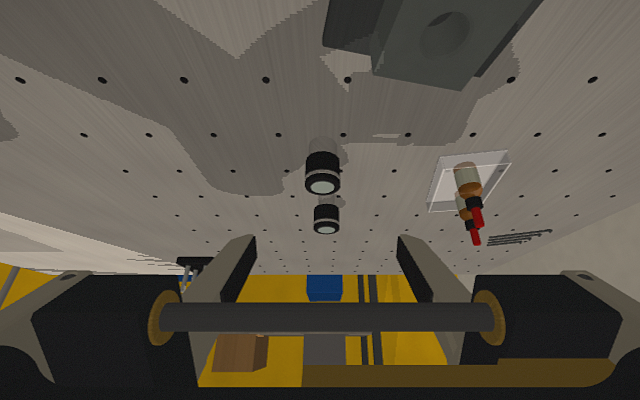

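The wrist picture is upside down. The near coupler is at (322,170), the far one at (326,215), and the feet are on their upper sides. The port is at (445,33). I'll enlarge the couplers.

```bash
python3 - <<'E'
import cv2,numpy as np
a=cv2.imread("pics/w1.png")[130:240,285:365]; a=cv2.rotate(a,cv2.ROTATE_180)
a=cv2.convertScaleAbs(a,alpha=1.8); cv2.imwrite("pics/w1c.png",cv2.resize(a,None,fx=5.4,fy=5.4,interpolation=cv2.INTER_CUBIC))
E
```

```text
(no output)
```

View pics/w1c.png

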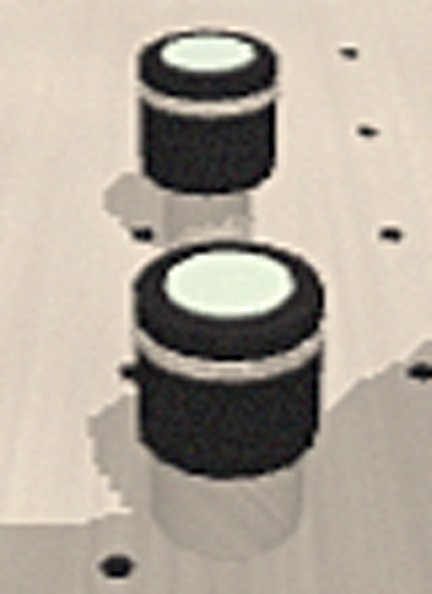

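The near coupler's foot is 0.82 of its head width (33 mm, thick). The far one's is 0.65 (26 mm, slim), so the slim coupler is the one at about (464,-368). Next: views from above.

```bash
python3 - <<'E'
from h import *
import pickle
robot.move_linear([460,-180,250],speed=250)
robot.move_ptp([450,0,280],[np.pi,0,0])
d=robot.get_image("wrist"); cv2.imwrite("pics/w2.png",d["img"]); pickle.dump(d,open("w2.pkl","wb"))
robot.move_ptp([430,-368,170],[np.pi,0,0])
d=robot.get_image("wrist"); cv2.imwrite("pics/w3.png",d["img"]); pickle.dump(d,open("w3.pkl","wb"))
print(robot.current_t(),robot.current_qpos(),proj(d,[464,-368,60]))
E
```

```text
8.1 [-9.02834013e-01  2.92433644e-01  1.51109105e+00  3.53559148e-04
  1.33721993e+00  6.66218918e-01] [326.73394971 159.62243744]
```

View pics/w2.png

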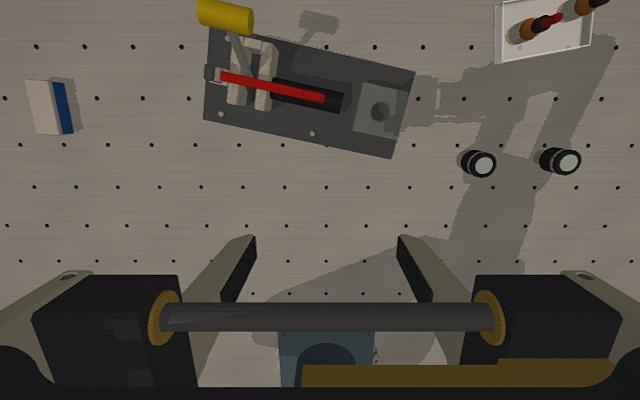

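View pics/w3.png

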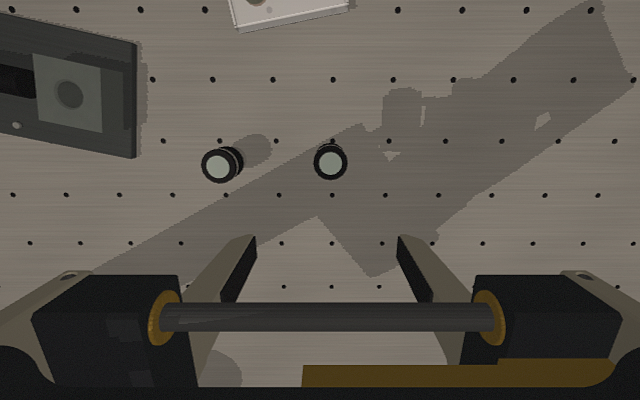

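w2: bore at (381,111), block face about (355..405, 80..137), red catch from (222,76) to (322,98), yellow T at (225,17). w3: slim window at (330,162), thick at (218,165), bore at (70,94). Now exact values from masks.

```bash
cat > m.py <<'E'
from h import *
import pickle
def blob(d,mask,near,name,mina=20):
    n,l,s,c=cv2.connectedComponentsWithStats(mask.astype(np.uint8))
    k=min((i for i in range(1,n) if s[i,4]>=mina),key=lambda i:np.hypot(*(c[i]-near)))
    cn=max(cv2.findContours((l==k).astype(np.uint8),cv2.RETR_EXTERNAL,cv2.CHAIN_APPROX_NONE)[0],key=len)
    print(name,"c",c[k].round(1),"area",s[k,4],"bbox",s[k,:4]); return c[k],cn,l==k
if __name__=="__main__":
    w2=pickle.load(open("w2.pkl","rb"));w3=pickle.load(open("w3.pkl","rb"))
    for d,nm,slim,thick,port in((w2,"w2",(567,161),(482,163),(381,111)),(w3,"w3",(330,162),(218,166),(70,94))):
        g=cv2.cvtColor(d["img"],cv2.COLOR_BGR2GRAY).astype(int); hsv=cv2.cvtColor(d["img"],cv2.COLOR_BGR2HSV)
        for q,n in((slim,"slim"),(thick,"thick")):
            c,cn,_=blob(d,g>g[int(q[1]),int(q[0])]-25,q,n+" glass"); P=cast(d,c,60); 
            pts=np.array([cast(d,p[0],60) for p in cn]); print("  ",P.round(1),"dia",np.ptp(pts,axis=0).round(1)[:2])
        print(nm,"row",g[port[1],port[0]-50:port[0]+50]); print("col",g[port[1]-40:port[1]+50,port[0]])
    d=w2;hsv=cv2.cvtColor(d["img"],cv2.COLOR_BGR2HSV)
    red=((hsv[...,0]<8)|(hsv[...,0]>172))&(hsv[...,1]>150)&(hsv[...,2]>60); c,cn,_=blob(d,red,(275,87),"red"); r=cv2.minAreaRect(cn)
    bx=cv2.boxPoints(r); print([ (p.round(1),cast(d,p,96)[:2].round(1)) for p in bx])
    yel=(hsv[...,0]>18)&(hsv[...,0]<35)&(hsv[...,1]>150)&(hsv[...,2]>60); c,cn,_=blob(d,yel,(225,17),"yellow"); print(cast(d,c,165),[cast(d,p,165)[:2].round(1) for p in cv2.boxPoints(cv2.minAreaRect(cn))])
E
python3 m.py
```

```text
slim glass c [568.4 162.5] area 219 bbox [560 155  18  16]
   [ 459.6 -372.7   60. ] dia [23.2 24.9]
thick glass c [483.7 165.2] area 214 bbox [476 157  17  17]
   [ 455.5 -243.4   60. ] dia [24.9 24.9]
w2 row [ 15  20  19  20  20  20  18  18  29  49  56  45  44  50  57  58  55  58
  54  56  57  58  56  56  59  66  83  88  85  86  88  87  85  86  85  86
  86  88  84  74  53  44  46  48  45  47  45  43  48  56  57  56  56  55
  57  59  60  60  64  79  81  86  85  85  81  66  67  68  70  70  70  69
  66  72  87 100  98  97  97  97  97  97  98  97  98  98  97  98  98  98
  96  96  97  98  98  98  97  96  98  96]
col [ 57  52  57  55  56  56  58  60  58  50  48  43  44  45  47  82  89  88
  86  87  87  85  88  84  86  88  87  87  87  84  75  58  56  56  54  56
  55  55  57  56  57  49  49  48  45  49  47  46  51  53  63  74  86  85
  84  84  84  85  84  84  87  86  85  87  86  86  55  56  57  55  56  56
  57  58  56  55  55  54  58  56  55  57  55  57  55  51  69 133 125 124]
slim glass c [330.2 163.1] area 389 bbox [319 152  23  23]
   [ 460.1 -372.    60. ] dia [25.4 25.2]
thick glass 
[... 474 characters left out ...]
79 79
 79 79 76 66 51 51 53 54 53 52 54 54 57 55 57 54 56 57 56 55 57 56 57 55
 55 55 52 53 53 63 68 70 82 81 80 82 81 81 81 81 81 83 82 83 83 80 82 83
 76 53 55 55 56 55 54 56 56 54 53 55 55 53 55 54 55 55]
red c [272.5  86.8] area 1030 bbox [220  71 105  32]
[(array([218.5,  79.7], dtype=float32), array([573.1, 137.8])), (array([220.7,  70. ], dtype=float32), array([584.5, 133.7])), (array([325.7,  93.7], dtype=float32), array([556.3,   0. ])), (array([323.5, 103.4], dtype=float32), array([544.4,   2.9]))]
yellow c [225.3  16.2] area 1510 bbox [197   0  57  36]
[624.2336605  99.5521013 165.       ] [array([618.9, 133.2]), array([641.5, 123.8]), array([630.1,  67.8]), array([606.9,  75.9])]
```

```bash
python3 - <<'E'
from m import *
for nm,port,lo in(("w2",(381,111),72),("w3",(70,94),76)):
    d=pickle.load(open(nm+".pkl","rb")); g=cv2.cvtColor(d["img"],cv2.COLOR_BGR2GRAY).astype(int); 
    g=cv2.medianBlur(d["img"],3); g=cv2.cvtColor(g,cv2.COLOR_BGR2GRAY)
    c,cn,_=blob(d,g<lo-2 if nm=="w2" else g<75,port,"hole",100)
    e=cv2.fitEllipse(cn); pts=np.array([cast(d,p[0],47) for p in cn]); print("ell",e[0],cast(d,e[0],47).round(1),np.ptp(pts,axis=0).round(1))
    m=(g>=lo)&(g<=93); m[:, :20]=0
    yy,xx=np.mgrid[:400,:640]; m&=np.hypot(xx-port[0],yy-port[1])<65
    m=cv2.morphologyEx(m.astype(np.uint8),cv2.MORPH_OPEN,np.ones((3,3)))
    c,cn,_=blob(d,m,port,"face",300); h=cv2.convexHull(cn); q=cv2.approxPolyN(h,4)[0].astype(float)
    C=np.array([cast(d,p,47)[:2] for p in q]); print(C.round(1),"mean",C.mean(0).round(1),"sides",np.linalg.norm(C-np.roll(C,1,0),axis=1).round(1))
    print("dirs",[round(float(np.degrees(np.arctan2(*(C[i]-C[i-1])[::-1]))),1) for i in range(4)])
E
```

```text
hole c [306.4  94.9] area 14396 bbox [203  27 212 132]
ell (306.3554992675781, 93.59258270263672) [559.2  28.4  47. ] [180.3 312.4   0. ]
face c [374.  109.5] area 1456 bbox [353  83  44  57]
[[ 565.6 -102.9]
 [ 492.3 -108.5]
 [ 507.3  -40.1]
 [ 575.   -54.2]] mean [535.  -76.4] sides [49.6 73.5 70.  69.2]
dirs [-101.0, -175.6, 77.6, -11.7]
hole c [68.3 93.9] area 685 bbox [54 79 30 31]
ell (68.29768371582031, 93.89793395996094) [534.9 -81.4  47. ] [31.1 31.7  0. ]
face c [68.  92.6] area 3497 bbox [33 54 69 78]
[[ 561.1 -121.9]
 [ 492.7 -108.5]
 [ 507.1  -40.3]
 [ 575.6  -54.2]] mean [534.1 -81.2] sides [69.3 69.7 69.7 69.9]
dirs [-102.1, 168.9, 78.1, -11.5]
```

Measured port at (534.5,-81.3) with face sides of 69.7 mm (70 expected) and yaw -0.203. The lever grip predicted from this is (623.3,99.6) against (624.2,99.6) measured, and the red tab end agrees to within 1 mm. Next I grasp the slim coupler at (460,-372).

```bash
cat >> h.py <<'E'
YAW=-0.203; PORT=np.array([534.5,-81.3]); O=[np.pi,0,np.pi/2+YAW]
X=np.array([np.cos(YAW),np.sin(YAW)]); Y=np.array([-np.sin(YAW),np.cos(YAW)]); ORG=PORT+115*Y
def st(x,y,z): return [*(ORG+x*X+y*Y),z]
def stat(n=""): print(n,"t",round(robot.current_t(),2),"p",robot.current_tcp_pos().round(1),"F",robot.current_contact_force().round(1),"w",round(robot.current_gripper_width(),3))
E
python3 - <<'E'
from h import *
robot.move_ptp([460,-372.2,120],O)
robot.move_linear([460,-372.2,29],speed=120,f_stop=15); stat("down")
robot.move_gripper(0.0); stat("grip")
robot.move_linear([460,-372.2,125],speed=150); stat("lift")
robot.move_ptp([*PORT,125],O); stat("over")
r=robot.move_linear([*PORT,80],speed=80); 
r=robot.move_linear([*PORT,50.5],speed=25,f_stop=8); print(r); stat("in")
d=robot.get_image("scene"); cv2.imwrite("pics/s1.png",cv2.resize(d["img"][140:280,240:400],None,fx=4,fy=4))
E
```

```text
down t 10.22 p [ 460.5 -372.8   29.7] F [ 0.1 -0.1  0.5] w 1.002
grip t 11.67 p [ 460.  -372.2   29. ] F [ 0.3  0.4 -0.1] w 0.01
lift t 12.46 p [ 459.6 -371.7  124.2] F [-0.4 -0.2 -0.9] w 0.001
over t 13.61 p [534.6 -82.3 124.8] F [-0.5  0.7 -1.7] w 0.005
False
in t 15.66 p [534.6 -81.4  50.7] F [ 0.2 -1.1 -0.1] w 0.005
```

The gripper closed empty (width 0.01). I look before doing anything else.

```bash
python3 - <<'E'
from h import *
import pickle
robot.move_linear([*PORT,180]); robot.move_gripper(1.0)
robot.move_ptp([430,-330,200],[np.pi,0,0])
d=robot.get_image("wrist"); cv2.imwrite("pics/w4.png",d["img"]); pickle.dump(d,open("w4.pkl","wb")); stat()
E
```

```text
t 19.3 p [ 430.5 -329.   199.9] F [0.7 0.5 0.8] w 0.999
```

View pics/w4.png

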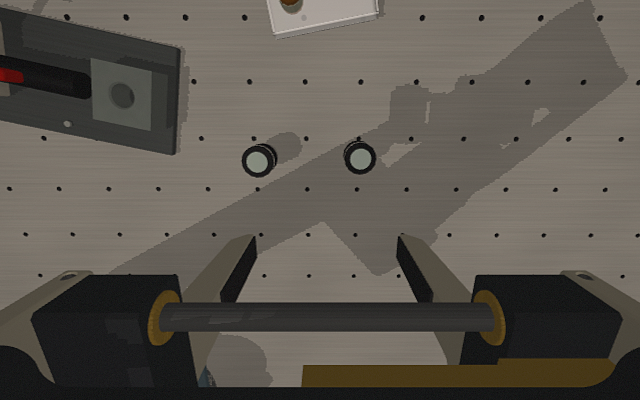

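```bash
python3 - <<'E'
from m import *
d=pickle.load(open("w4.pkl","rb")); g=cv2.cvtColor(d["img"],cv2.COLOR_BGR2GRAY).astype(int)
for q in((360,157),(257,161)):
    c,cn,_=blob(d,g>g[q[1],q[0]]-25,q,"glass"); print(cast(d,c,60).round(1))
obs=[]
for nm,q in(("w2",(567,161)),("w3",(330,162))):
    e=pickle.load(open(nm+".pkl","rb")); gg=cv2.cvtColor(e["img"],cv2.COLOR_BGR2GRAY).astype(int)
    c,_,_=blob(e,gg>gg[q[1],q[0]]-25,q,nm); obs.append((e,c))
print("before",tri(obs).round(1), "eye",d["eye"].round(1),d["orientation"].round(3))
s=robot.get_image("scene"); v=robot.get_image("side")
for p in([460,-372,60],[460,-372,0]): print(proj(s,p).round(1),proj(v,p).round(1))
E
```

```text
glass c [360.4 158.6] area 330 bbox [350 149  21  21]
[ 460.1 -372.1   60. ]
glass c [256.6 161.8] area 324 bbox [247 152  20  21]
[ 456.  -242.5   60. ]
w2 c [568.4 162.5] area 219 bbox [560 155  18  16]
w3 c [330.2 163.1] area 389 bbox [319 152  23  23]
before [ 460.  -372.    60.8] eye [ 514.6 -329.7  405.2] [ 2.836e+00  1.000e-03 -1.570e+00]
[262.3 146.7] [397.2 296.8]
[263.7 161.2] [395.3 314.6]
```

```bash
python3 - <<'E'
from m import *
d=pickle.load(open("w4.pkl","rb"))
for y in(-46.5,0,46.5): print(proj(d,[430,-330+y,200]).round(1))
print(cast(d,(255,236),200).round(1),cast(d,(398,236),200).round(1),robot.current_qpos().round(3))
robot.move_ptp([460,-372.2,120],O)
print(robot.current_eef_rot())
robot.move_linear([460,-372.2,60]); stat()
s=robot.get_image("scene"); v=robot.get_image("side")
f=lambda d,z:cv2.resize(d["img"][int(z[1])-50:int(z[1])+35,int(z[0])-57:int(z[0])+57],(400,298),interpolation=cv2.INTER_CUBIC)
cv2.imwrite("pics/g.png",np.hstack([f(s,(262,147)),f(v,(397,297))]))
E
```

```text
[385. 224.]
[326.7 224. ]
[268.4 223.9]
[ 419.5 -272.   200. ] [ 419.6 -387.7  200. ] [-0.858  0.231  1.521  0.     1.39   0.71 ]
[3.14139710e+00 1.40963009e-04 1.36743971e+00]
 t 21.19 p [ 460.2 -372.4   60.5] F [-0.8 -0.6 -0.3] w 1.003
```

View pics/g.png

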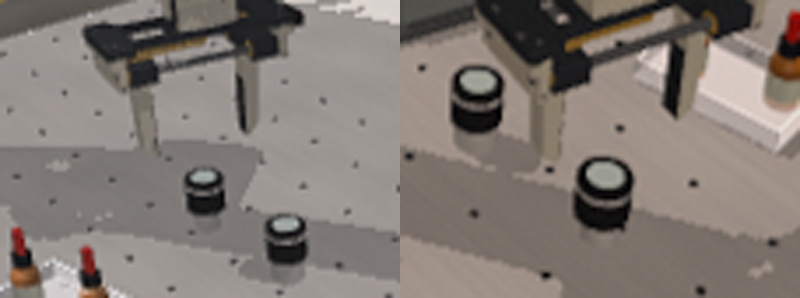

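The fingers straddle air behind the coupler, although the reading says the TCP is on it. I'll triangulate the fingertips: side (381.3,292.6) and (422.6,279.8), scene (246.9,140.3) and (275.7,134.6).

```bash
python3 - <<'E'
from h import *
s=robot.get_image("scene"); v=robot.get_image("side")
# fingertip on low-x side and high-x side
for su,vu in(((275.7,134.6),(381.3,292.6)),((246.9,140.3),(422.6,279.8))):
    print(tri([(s,su),(v,vu)]).round(1),cast(s,su,60).round(1),cast(v,vu,60).round(1))
print("expect", np.array([460,-372])-46*X, np.array([460,-372])+46*X)
E
```

```text
[ 409.1 -362.    94.9] [ 367.7 -415.6   60. ] [ 439.4 -337.5   60. ]
[ 514.2 -391.8   98.1] [ 474.3 -448.9   60. ] [ 555.7 -367.2   60. ]
expect [ 414.94455662 -362.72600292] [ 505.05544338 -381.27399708]
```

The xy agrees, but the true fingertips are about 36 mm higher than the TCP reading. That explains the empty grip. I measure the offset by touching the table gently here; the fingers straddle the coupler with room to spare.

```bash
python3 - <<'E'
from m import *
d=pickle.load(open("w4.pkl","rb"))
for z in(230,236,242): print(cast(d,(255,236),z).round(1),cast(d,(398,236),z).round(1))
r=robot.move_linear([460,-372.2,0],speed=80,f_stop=6); stat(r)
if not r:
    r=robot.move_linear([460,-372.2,-50],speed=25,f_stop=5); stat(r)
E
```

```text
[ 433.4 -280.5  230. ] [ 433.5 -379.2  230. ]
[ 436.2 -282.2  236. ] [ 436.3 -377.5  236. ]
[ 438.9 -283.8  242. ] [ 439.  -375.8  242. ]
False t 22.29 p [ 4.603e+02 -3.726e+02  4.000e-01] F [ 0.4 -0.6  0.2] w 1.001
True t 23.7 p [ 459.9 -372.1  -38.8] F [-0.7  0.3  4.3] w 0.998
```

Contact came at a reading of -38.5, so true tip z = reading + 38.5. The wrist image agrees: the tip gap is 93 mm at that height. I apply the offset and carry on.

```bash
cat >> h.py <<'E'
DZ=-38.5
def L(p,speed=150,f=None): return robot.move_linear([p[0],p[1],p[2]+DZ],speed=speed,f_stop=f)
E
python3 - <<'E'
from h import *
c=[460,-372.2]
L([*c,29],80); robot.move_gripper(0.0); stat("grip")
if robot.current_gripper_width()>.35:
    L([*c,125],150); stat("lift")
    robot.move_ptp([*PORT,125+DZ],O)
    L([*PORT,80],100); r=L([*PORT,50.5],25,8); print(r); stat("in")
    d=robot.get_image("scene"); cv2.imwrite("pics/s1.png",cv2.resize(d["img"][150:270,250:390],None,fx=5,fy=5))
E
```

```text
grip t 25.11 p [ 460.  -372.2   -9.5] F [ 1.1 -0.2 -0.5] w 0.423
lift t 25.9 p [ 459.5 -371.6   85.6] F [-0.1  0.5 -1.2] w 0.422
True
in t 28.77 p [534.3 -81.3  12.5] F [ 0.4 -0.8  5. ] w 0.429
```

The coupler landed at true tip z 51.0, exactly the seated height. I release it, check the window position numerically, then go to the catch.

```bash
python3 - <<'E'
from m import *
robot.move_gripper(0.75); L([*PORT,190],200)
d=robot.get_image("wrist"); g=cv2.cvtColor(d["img"],cv2.COLOR_BGR2GRAY).astype(int); e=proj(d,[*PORT,82])
print(e); q=e.round().astype(int); c,cn,_=blob(d,g>g[q[1],q[0]]-20,e,"glass")
pts=np.array([cast(d,p[0],82) for p in cn]); print(cast(d,c,82).round(1),PORT,np.ptp(pts,axis=0).round(1))
hsv=cv2.cvtColor(d["img"],cv2.COLOR_BGR2HSV)
red=((hsv[...,0]<8)|(hsv[...,0]>172))&(hsv[...,1]>150)&(hsv[...,2]>60)
t=proj(d,st(-1,-15,96)); print("tab exp",t,"end exp",proj(d,st(-1,-30,96)))
c,cn,_=blob(d,red,t,"red"); cv2.imwrite("pics/w5.png",d["img"])
stat()
E
```

```text
[327.44865737 198.27535263]
glass c [327.4 198. ] area 455 bbox [315 187  25  23]
[534.5 -81.   82. ] [534.5 -81.3] [24.9 25.1  0. ]
tab exp [326.34864082  93.85753599] end exp [326.36184707 111.83004923]
red c [326.7  55.6] area 1561 bbox [320   0  15 112]
 t 30.43 p [533.4 -80.9 150. ] F [-0.7 -0.1 -1.1] w 0.75
```

The coupler is seated and centred, and the tab is where predicted. Now the catch.

```bash
python3 - <<'E'
from h import *
p=lambda a:st(-1,115-130*np.cos(a),85+130*np.sin(a)-16)
L(st(-1,-15,125),200); r=L(p(0),100,12); stat(r)
if r: raise SystemExit
robot.move_gripper(0.0); stat("grip")
if robot.current_gripper_width()<.08: raise SystemExit
for a in np.linspace(0,2.2,12)[1:]:
    L(p(a),90)
    F=robot.current_contact_force(); print(round(a,2),F.round(1),round(robot.current_gripper_width(),3))
    if np.linalg.norm(F)>35: break
stat("end")
E
```

```text
False t 31.88 p [554.2  16.4  31.1] F [ 0.4 -0.5  0.4] w 0.75
grip t 32.82 p [553.9  16.8  30.5] F [ 1.3 -1.   0.3] w 0.127
0.2 [0.9 1.7 2.5] 0.121
0.4 [1.  1.4 2.6] 0.13
0.6 [1.9 0.7 2.6] 0.126
0.8 [ 2.2 -0.4  2.2] 0.126
1.0 [ 3.8 -0.6  2.1] 0.124
1.2 [ 6.  -0.2  1.3] 0.127
1.4 [ 5.7 -1.2 -0.4] 0.128
1.6 [ 5.  -1.7  0.7] 0.128
1.8 [ 5.9 -0.8 -0.1] 0.128
2.0 [ 5.3 -0.3  1. ] 0.125
2.2 [6.7 0.8 1.6] 0.125
end t 37.67 p [596.2 219.9 135.4] F [6.7 0.8 1.6] w 0.125
```

```bash
python3 - <<'E'
from m import *
robot.move_gripper(0.6); p=robot.current_tcp_pos()-[0,0,DZ]; L([p[0],p[1],275],150)
L(st(50.6,80,275),200)
for n in("scene","side"):
    d=robot.get_image(n); hsv=cv2.cvtColor(d["img"],cv2.COLOR_BGR2HSV)
    red=((hsv[...,0]<8)|(hsv[...,0]>172))&(hsv[...,1]>140)&(hsv[...,2]>50)
    e=proj(d,st(-1,201.6,182)); o=proj(d,st(-1,-15,85)); print(n,"tab over",e.round(),"tab closed",o.round())
    try: blob(d,red,proj(d,st(-1,160,135)),"red")
    except ValueError: print("none")
    cv2.imwrite(f"pics/{n}6.png",d["img"])
stat()
E
```

```text
scene tab over [362. 215.] tab closed [315. 200.]
red c [356.7 218.2] area 135 bbox [340 210  28  18]
side tab over [301. 152.] tab closed [330. 208.]
red c [306.2 165.2] area 137 bbox [300 147  14  38]
 t 40.23 p [623.  100.9 236.4] F [0.1 1.  0. ] w 0.6
```

The catch is over: the red tab is at the flipped position in both views. Now the lever.

```bash
python3 - <<'E'
from h import *
p=lambda f:st(130*np.sin(f),80,45+130*np.cos(f)-11)
r=L(p(.4),100,12); stat(r)
if r: raise SystemExit
robot.move_gripper(0.0); stat("grip")
if robot.current_gripper_width()<.2: raise SystemExit
for f in(.25,.1,-.05,-.2,-.33,-.40):
    L(p(f),70); F=robot.current_contact_force(); print(f,F.round(1),round(robot.current_gripper_width(),3))
    if np.linalg.norm(F)>35: break
q=p(-.4); r=L([*(np.array(q[:2])-5*X),q[2]],10,12); stat(("stop",r))
s=robot.get_image("scene");v=robot.get_image("side")
cv2.imwrite("pics/fin.png",np.hstack([cv2.resize(s["img"][120:270,240:400],(400,375)),cv2.resize(v["img"][110:260,250:410],(400,375))]))
E
```

```text
False t 41.6 p [624.   99.5 116.1] F [ 0.1 -0.1  0. ] w 0.598
grip t 42.23 p [624.   99.4 115.4] F [2.3 0.8 0.2] w 0.247
0.25 [ 6.2 -0.8  0.4] 0.249
0.1 [ 6.7 -1.4  4.6] 0.25
-0.05 [ 7.6 -1.3 10.2] 0.248
-0.2 [ 7.1 -0.1 10.6] 0.25
-0.33 [ 7.7 -0.   8.2] 0.243
-0.4 [7.  0.7 8.2] 0.249
('stop', False) t 45.25 p [525.5 120.9 117.5] F [12.3 -0.7 -1.3] w 0.251
```

View pics/fin.png

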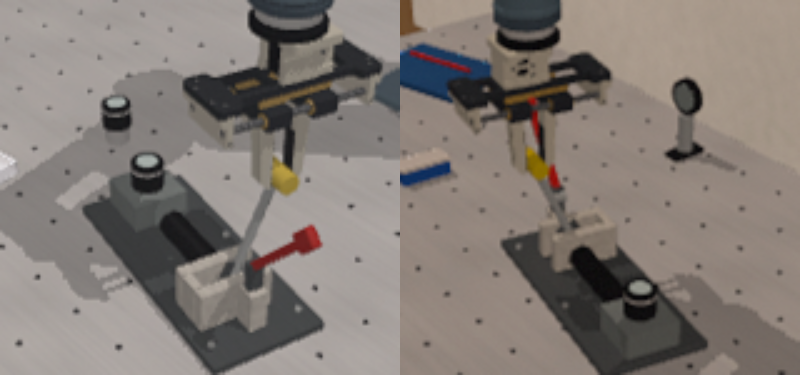

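The coupler is seated, the catch is flipped and the lever is leaning to the robot's side in the fingers. One last check of the settled pose before handing in.

```bash
python3 - <<'E'
from h import *
robot.sleep(.4); stat(); p=robot.current_tcp_pos()[:2]-ORG; print("station x,y",p@X,p@Y)
F=robot.current_contact_force()
if p@X<-45 and 3<np.linalg.norm(F)<35 and robot.current_gripper_width()>.2: print(robot.hand_in())
E
```

```text
t 45.75 p [525.5 120.9 117.5] F [12.5  1.2 -0.2] w 0.25
station x,y -49.594956618540145 81.20217198108514
the job is handed in; nothing more can be done
None
```

The job is handed in at about 46 s: the slim coupler is seated in the port, the red catch is flipped over to its far side, and the lever is held fully pulled in the fingers; the first grasp closed empty because the true fingertips sit 38.5 mm above the TCP reading, which I measured by touching the table and corrected for.

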